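Sweep the dropped specimen holder out from under the instrument stand

TASK

A heavy steel specimen holder has been dropped and slid out of sight into the low bay under the white instrument stand. Feel for it gently with the flat T-ended probe, drag it out so that it drops into the sprung steel tray along the front of the bay, and set the probe back down flat on its green mat. Do not ram the probe, or the holder with it, against the walls of the bay or force it against the stand (keep under about 20 N), and leave the jar, the blue case and the dish as they are.

Things in the scene. Friction and masses are not known exactly. Their poses are not given: they have to be found in the camera images.
- stand: White enamelled instrument stand, fixed, with a low bay open only to the front. Origin: table level, middle of the bay's front edge; x points into the bay (away from the robot), y left along the edge, z up. Bay: floor 26 mm above the table, ceiling 66 mm; 300 mm wide (side walls 12 mm thick, inner faces y = -150 and 150 mm), 145 mm deep to the back wall.
- bay_walls: The two side walls and the back wall of the bay, fixed to the stand; same origin and axes as the stand. Neither the probe nor the holder is to be rammed against them.
- bay_floor (a point): Middle of the bay's floor. The dropped holder lies flat on this floor, unseen, its place not given: a dark steel disc 60 mm in diameter, 24 mm high, 0.3 to 0.5 kg. Its middle is 38 to 80 mm inside the front edge and up to 112 mm left or right of the bay's middle. It slides under about 1 to 5 N; once pushed against the back wall it is hard to get behind.
- deck_top (a point): Point on the deck's upper face (76 mm above the table), 60 mm behind the bay's front edge. The dish stands 105 to 125 mm (its middle) behind that edge; beyond 170 mm a microscope column and a clamp, up to 270 mm high.
- tray (a joint): Sprung steel catch tray in front of the bay, part of the stand, moved and turned with it. It spans x = -97 to -5 mm and y = -159 to +159 mm of the stand's frame; its plate is 16 mm above the table, 10 mm below the bay floor; a rim on its front and both ends rises to 26 mm. Joint value: how far the tray has sunk, 0 (empty) to 0.006 m (bottom); lying wholly in the tray, the holder sinks it by 5 to 6 mm.
- tray_mid (a point): Middle of the tray's plate, on its upper face (50 mm in front of the bay's front edge).
- probe_grip (a point): Grip point of the flat probe: middle of its upright orange handle plate, 75 mm above the probe's underside. Axes: x along the shaft towards the T head, z up. The plate is 14 mm thick (along x), 40 mm wide (along y), from 10 to 95 mm above the underside, on a 34 x 44 x 10 mm foot. Probe 0.2 kg.
- probe_foot (a point): Underside of the probe, straight below the handle's middle. All of the underside is flat. A flat aluminium shaft 14 mm wide and 10 mm thick runs from the handle to the T head.
- probe_head (a point): Middle of the probe's T head: a flat aluminium cross bar 104 mm wide (along y), 12 mm along x, 10 mm thick, 178 mm ahead of the handle's middle. This point is 5 mm above the underside.
- mat: Green mat that the probe lies on, fixed, 300 x 180 x 3 mm; origin at the centre of its underside, x along its length. The probe starts with its handle about 90 mm to the -x side of the middle, the shaft pointing to about +x. It may lie to the left or to the right of the stand.
- mat2: Black mat on the other side of the stand, fixed, 300 x 180 x 3 mm, carrying the jar and the blue case; origin at the centre of its underside.
- jar: Bystander: amber jar, 52 mm in diameter, 85 mm high, on the black mat; origin at the centre of its underside.
- case: Bystander: blue case 100 x 65 x 35 mm, on the black mat; origin at the centre of its underside.
- dish: Bystander: white dish 60 mm in diameter, 18 mm high, on the stand's deck; origin at the centre of its underside.
Things that resemble listed ones, but are neither listed nor needed, are in the scene too. Of the things that look like the part that bears probe_grip, take the one that is nearest to the robot's base at the start.

How it is judged:
On the way, in this order (a step that is already met when the one before it is completed fails the run):
1. the probe's T head is inside the bay (x of probe_head in the frame of stand above 0.03 m and y of probe_head in the frame of stand between -0.15 and 0.15 m and z of probe_head in the frame of stand between 0.026 and 0.066 m), for 0.2 s.
2. the holder weighs down the tray (value of joint tray above 0.004 m), for 0.3 s.
At the end, for the whole second after the job is handed in: The tray is sunk by more than 4 mm under the holder alone; the probe lies flat (within 0.08 rad) with its handle on the green mat, released (value of joint tray above 0.004 m and x of probe_grip in the frame of mat between -0.15 and 0.15 m and y of probe_grip in the frame of mat between -0.09 and 0.09 m and z of probe_grip in the frame of mat between 0.07 and 0.086 m and angle between probe_grip's own z axis and vertical below 0.08 rad and z of probe_head in the frame of mat below 0.02 m); the robot touches nothing.
It fails at once if the jar is shifted by more than 20 mm or tipped (distance of jar from where it was at the start of the episode above 0.02 m or angle between jar's own z axis and vertical above 0.3 rad).
It fails at once if the case is shifted by more than 20 mm or tipped (distance of case from where it was at the start of the episode above 0.02 m or angle between case's own z axis and vertical above 0.3 rad).
It fails at once if the dish is shifted by more than 20 mm or tipped (distance of dish from where it was at the start of the episode above 0.02 m or angle between dish's own z axis and vertical above 0.3 rad).
It fails at once if the probe or the holder is rammed against the walls of the bay with more than 25 N (contact force between bay_walls and anything else above 25 N).
It fails at once if the probe is forced against the stand with more than 30 N (contact force between probe and stand above 30 N).
It also fails if it takes over 64 s, if anything falls off the work surface, if the arm or the gripper's body presses on something with over 40 N, if the wrist force passes 120 N, or if a joint passes its speed limit or range.

ROBOT

A 7-joint arm with a two-finger parallel gripper is mounted at the origin on the work surface. World frame = base frame: x ahead of the robot, y to its left, z up, the work surface at z = 0. Lengths are in m, angles in rad, forces in N, time in s.
With the tool pointing down it reaches from about 0.4 to 0.85 m from the base axis. Payload 4.5 kg.
Tool frame: the origin (TCP) lies between the finger pads; the fingertips stand 17 mm ahead of it and the grasp point (between the pads) lies 2 mm behind it (arm.nose_length is the z of the fingertips in the tool frame, in m); z points along the fingers, x is the direction in which the jaws open and shut, and the axes are right-handed (so a half turn about z gives the same grasp; the last joint's range is limited). The gripper opens to 88 mm and grips with 3 to 60 N. Pads are 18 mm wide; open, the fingers measure 123 mm over their backs; the gripper's body (75 mm by 187 mm) begins 45 mm behind the grasp point.
Start: joints at [1.201, 0.689, -0.195, 1.565, 0.157, 0.902, -0.215], TCP at [0.246, -0.575, 0.256] pointing down, gripper open.
Joint ranges: [-3.01, 3.01], [-0.46, 2.08], [-1.47, 1.51], [0.13, 2.56], [-1, 4.14], [0.04, 2.09], [-2.66, 2.66]. Speed limits (rad/s): [2.57, 2.57, 3.14, 3.14, 3.14, 3.14, 3.14].

INTERFACE

Orientations are given as [roll, pitch, yaw] about the fixed x, y, z axes, in that order (R = Rz(yaw) Ry(pitch) Rx(roll)).
In Python, from station import arm, eyes gives the robot as it stands. The module is installed in compiled form; this text tells all that it offers.
- The arm moves only by the tool carry_out, never from a script. Its argument "series" is a list of rows, each a list of 5 numbers: the shift along the tool's x, y, z in m, then the turn about the tool's z in rad, then the finger opening in m, from 0 to 0.0881. A call has 1 to 8 rows; each row shifts and turns the commanded pose from where the row before left it, along the tool's axes as they then stand; what a row does not reach is not made up. A row lasts 1/12 s, in which the tool goes at most 41.7 mm and 7.16 degrees, less where a joint would pass 70% of its speed; a pose out of reach is approached as far as the arm can. A call is refused whole if a number of a shift passes 0.0417 or a number of a turn 0.125, either way. A call with a gripper value outside its range is refused whole. The fingers move at their own pace and stop on an object; the grip force is fixed at half the most. Time passes only in rows, so rows that do not move let the fingers close. It gives the time, the measured TCP pose, the force and the opening at its end, in the units of the state.
- arm.get_state(): the state, without advancing time (a new reading comes with each control period).
- eyes.get_image(name): name is "side" or "top" or "wrist"; returns the picture (420x560x3 uint8, red, green, blue); there is no depth.
- eyes.camera_params(name): a dict with "vertical_fov" (degrees; the focal length in pixels is half the picture's height over the tangent of half this angle, whatever the lens; pixels are square), "cx", "cy" (the principal point, pixels), "R" (3x3) and "t" (3): a world point X has camera coordinates R X + t; the wrist camera has in their place "tool_from_camera" (4x4, takes a point from camera to tool coordinates, whose origin is the TCP and whose axes are the tool frame's). Camera axes: x right, y down, z forward; pixel columns grow to the right and rows downward; lengths in m; the calibration is good to about 2 mm. A picture is of the moment at which its call begins: read the wrist's pose just before it. camera_params takes no time and is no camera call.
- arm.hand_in(): hands the job in, once; it reports no verdict.
The state is a dict: "time_s": time; "joint_positions": joint angles; "dq": joint speeds; "joint_torque": joint torques, N m; "ee_pos": TCP position; "tool_rot": TCP orientation; "force": force on the tool from outside, world axes, zero at the start; "moment": the same for the moment, N m; "finger_gap": finger opening in m.
Only numpy, scipy, OpenCV 4.12 (cv2) and the standard library are available. Lean on these libraries where they do the work, as an engineer would, in place of code of your own. Each camera call takes 0.05 s, during which the arm holds its last target.

## Working session

There is one attempt and no reset: what is moved stays moved. The work goes in short steps, Python scripts to look and compute and a tool call to move; the robot and the scene stay as the last step left them, time stands still between calls to the robot, and variables do not carry over. Pictures are saved under pics/ and viewed, and the job is handed in when it is done.

Besides the shell and the picture viewer there is one more tool, called after ">>>" as name(argument=value, ...), one argument or row to a line, values as JSON. carry_out: Moves the arm, as the interface text tells. Its arguments: {"type":"object","properties":{"series":{"type":"array","items":{"type":"array","items":{"type":"number"}}}},"required":["series"]}

```bash
mkdir -p pics
cat > h.py <<'E'
import numpy as np,cv2
from station import arm,eyes
def snap(n,f):
    im=eyes.get_image(n); cv2.imwrite('pics/'+f,im[:,:,::-1]); return im
def ray(p,u,v):
    f=210/np.tan(np.radians(p['vertical_fov'])/2)
    d=np.array([(u-p['cx'])/f,(v-p['cy'])/f,1.])
    return d
def toworld(p,u,v,z):
    R=np.array(p['R']);t=np.array(p['t']);c=-R.T@t;d=R.T@ray(p,u,v)
    return c+d*(z-c[2])/d[2]
def px(p,X):
    f=210/np.tan(np.radians(p['vertical_fov'])/2)
    c=np.array(p['R'])@np.array(X)+np.array(p['t'])
    return np.array([p['cx']+f*c[0]/c[2],p['cy']+f*c[1]/c[2]])
E
python3 - <<'E'
from h import *
s=arm.get_state()
for k in s: print(k,np.round(s[k],4) if not isinstance(s[k],str) else s[k])
for n in ['side','top','wrist']:
    snap(n,n+'0.png'); print(n,eyes.camera_params(n))
print(arm.nose_length)
E
```

```text
time_s 0.0
joint_positions [ 1.2008  0.69   -0.1945  1.5663  0.1573  0.9025 -0.2151]
dq [ 0.0001 -0.0001  0.0004  0.0019  0.0001  0.0031  0.0004]
joint_torque [ 1.20000e-03 -5.27566e+01 -1.26730e+00 -1.53427e+01 -5.28000e-02
  6.30000e-03  2.00000e-04]
ee_pos [ 0.2453 -0.5742  0.2549]
tool_rot [ 3.1415e+00  1.9000e-03 -1.1669e+00]
force [ 0.2266  0.4817 -1.2216]
moment [-0.05   -0.0263 -0.0326]
finger_gap 0.0884
side {'vertical_fov': 48.10383657459075, 'cx': 270.48988591029286, 'cy': 200.08064522264198, 'R': array([[-0.9916025 , -0.12862265,  0.01344252],
       [-0.0918145 ,  0.62698383, -0.77360286],
       [ 0.0910746 , -0.76834074, -0.63352815]]), 't': array([0.5774655 , 0.17381975, 1.12187122])}
top {'vertical_fov': 56.0863773649155, 'cx': 281.81274383817214, 'cy': 210.97279741544506, 'R': array([[-0.00765273, -0.9999584 ,  0.00496245],
       [-0.98203673,  0.00657974, -0.18857512],
       [ 0.18853463, -0.00631642, -0.98204623]]), 't': array([-0.07813711,  0.5967307 ,  0.96766939])}
wrist {'vertical_fov': 66.82542075868511, 'cx': 284.096579165942, 'cy': 208.3941453725852, 'tool_from_camera': array([[ 9.99999085e-01, -1.29852871e-03,  3.78735603e-04,
        -4.32926518e-04],
       [ 1.13208318e-03,  9.56707727e-01,  2.91048180e-01,
        -7.49270909e-02],
       [-7.40273696e-04, -2.91047485e-01,  9.56708322e-01,
        -1.28623470e-01],
       [ 0.00000000e+00,  0.00000000e+00,  0.00000000e+00,
         1.00000000e+00]])}
0.017
```

View pics/side0.png

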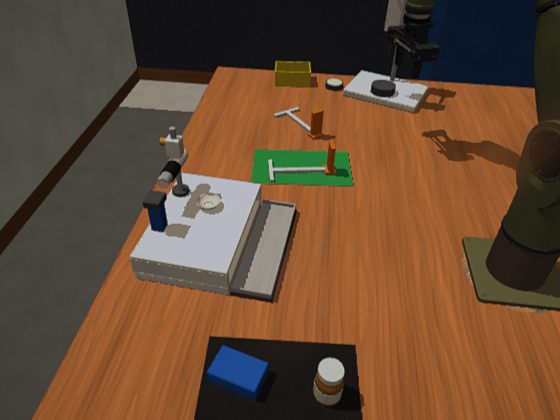

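View pics/top0.png

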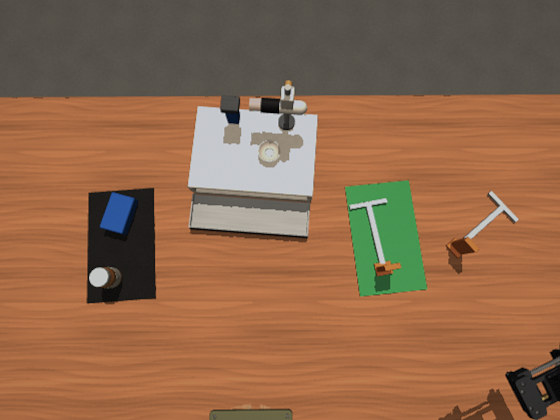

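View pics/wrist0.png

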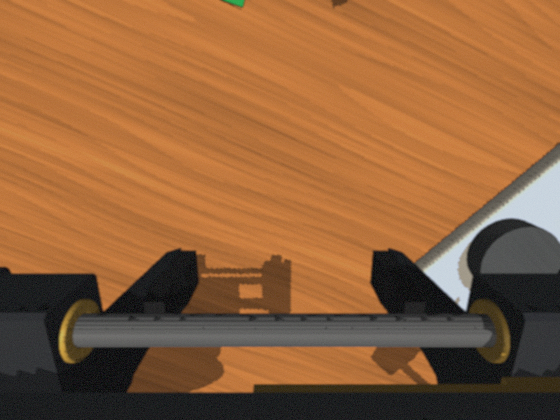

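Two probes fit the description. One is on the green mat, with its handle at top (385,268). The other is off the mat, with its handle at (462,247). I'll enlarge both and compute their distances from the base.

Run:
```python
from h import *
im=cv2.imread('pics/top0.png')
cv2.imwrite('pics/c1.png',cv2.resize(im[170:305,340:525],None,fx=4.2,fy=4.2,interpolation=cv2.INTER_CUBIC))
cv2.imwrite('pics/c2.png',cv2.resize(im[95:245,180:330],None,fx=4,fy=4,interpolation=cv2.INTER_CUBIC))
p=eyes.camera_params('top')
for n,u,v,z in [('A',388,267,.095),('B',464,247,.095),('mat',387,238,0.003)]:
    print(n,toworld(p,u,v,z))
```

```text
A [ 0.44805475 -0.33995286  0.095     ]
B [ 0.49547987 -0.5302704   0.095     ]
mat [ 0.53012537 -0.36688091  0.003     ]
```

View pics/c1.png

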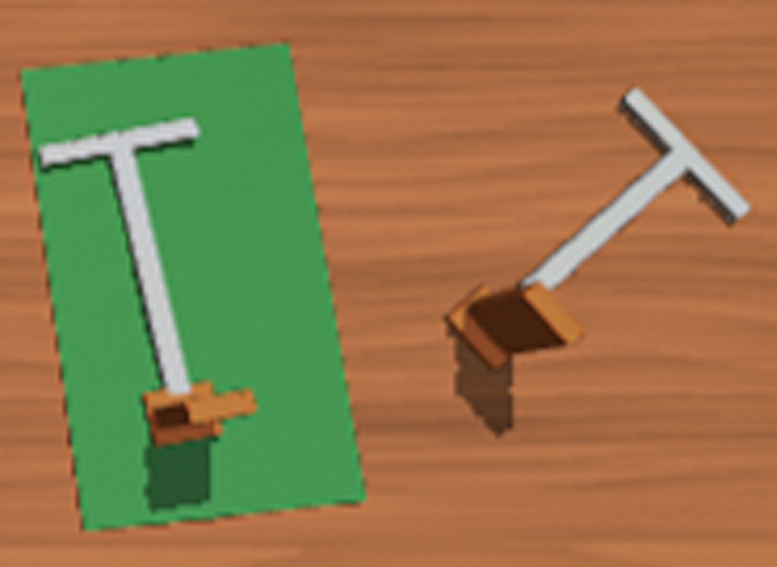

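View pics/c2.png

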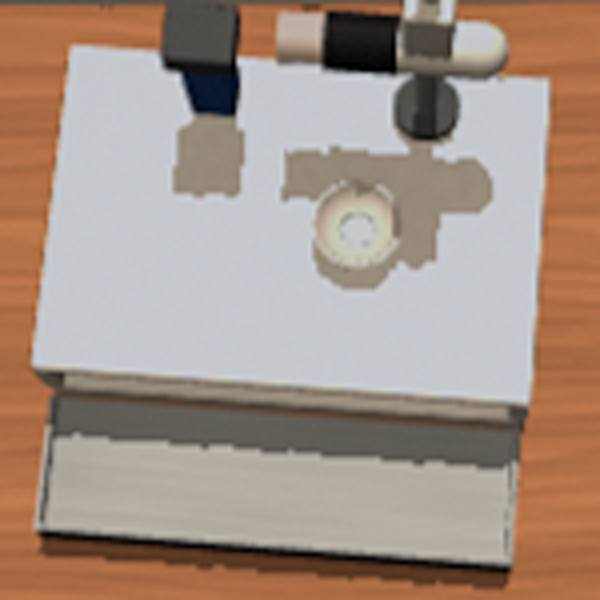

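```bash
cat >> h.py <<'E'
from scipy.optimize import least_squares
def fit(p,pairs,x0):
    def r(q):
        c,s=np.cos(q[2]),np.sin(q[2]);o=[]
        for (X,uv) in pairs:
            W=[q[0]+c*X[0]-s*X[1],q[1]+s*X[0]+c*X[1],X[2]]
            o+=list(px(p,W)-uv)
        return np.array(o)
    s=least_squares(r,x0,loss='soft_l1'); return s.x,r(s.x)
E
python3 - <<'E'
from h import *
p=eyes.camera_params('top')
a=lambda u,v:np.array([340+u/4.2-.4,170+v/4.2-.4])
b=lambda u,v:np.array([180+u/4-.4,95+v/4-.4])
mat=[((.15,.09,.003),a(20,70)),((.15,-.09,.003),a(290,42)),((-.15,-.09,.003),a(366,500)),((-.15,.09,.003),a(84,530))]
pr=[((.184,.052,.013),a(38,148)),((.184,-.052,.013),a(195,117)),((.172,-.052,.013),a(200,135)),((.172,.052,.013),a(42,166)),((.007,-.02,.098),a(254,390)),((-.007,-.02,.098),a(258,410)),((.178,0,.013),a(120,142))]
st=[((-.097,.159,.026),b(40,532)),((-.097,-.159,.026),b(510,568)),((0,.162,.076),b(33,368)),((0,-.162,.076),b(528,408))]
for n,q in (('mat',mat),('probe',pr),('stand',st)):
    x,r=fit(p,q,[.5,-.2,0]);print(n,x.round(4),np.degrees(x[2]).round(2));print(r.round(1).reshape(-1,2).tolist())
E
```

```text
mat [ 0.5353 -0.3609  0.0952] 5.46
[[0.1, -0.3], [-0.2, -0.0], [0.2, 0.1], [-0.1, 0.2]]
probe [ 0.4493 -0.3504  0.1853] 10.62
[[0.2, -0.1], [-0.1, 0.2], [-0.2, 0.1], [0.3, -0.1], [-0.2, -0.5], [0.3, 0.4], [-0.2, -0.1]]
stand [ 6.432e-01 -6.000e-04 -8.580e-02] -4.92
[[-1.4, -0.5], [0.6, -0.1], [-0.6, 0.4], [1.1, 0.1]]
```

Probe A is the right one. Its handle is about 0.56 m from the base, against 0.73 m for B, and it lies on the green mat. The fit puts its grip at (0.449,-0.350) with heading 10.6°. I'll plan the approach now.

```bash
cat >> h.py <<'E'
def plan(tx,ty,tz,yaw,n,g,frm=None):
    """rows from present pose (or frm=x,y,z,yaw) to target"""
    if frm is None:
        s=arm.get_state(); P=np.array(s['ee_pos']); y0=s['tool_rot'][2]
    else: P=np.array(frm[:3]); y0=frm[3]
    d=(np.array([tx,ty,tz])-P)/n; dy=(yaw-y0+np.pi)%(2*np.pi)-np.pi
    out=[]
    for i in range(n):
        y=y0+dy*i/n;c,s=np.cos(y),np.sin(y)
        out.append([round(c*d[0]+s*d[1],4),round(s*d[0]-c*d[1],4),round(-d[2],4),round(-dy/n,4),g])
    print('from',P.round(4),round(y0,4)); print(out); return out
E
python3 - <<'E'
from h import *
plan(.449,-.350,.22,.185,14,.088)
E
```

```text
from [ 0.2454 -0.5743  0.2551] -1.1669
[[np.float64(-0.009), np.float64(-0.0197), np.float64(0.0025), np.float64(-0.0966), 0.088], [np.float64(-0.0071), np.float64(-0.0204), np.float64(0.0025), np.float64(-0.0966), 0.088], [np.float64(-0.0051), np.float64(-0.021), np.float64(0.0025), np.float64(-0.0966), 0.088], [np.float64(-0.003), np.float64(-0.0214), np.float64(0.0025), np.float64(-0.0966), 0.088], [np.float64(-0.0009), np.float64(-0.0216), np.float64(0.0025), np.float64(-0.0966), 0.088], [np.float64(0.0011), np.float64(-0.0216), np.float64(0.0025), np.float64(-0.0966), 0.088], [np.float64(0.0032), np.float64(-0.0214), np.float64(0.0025), np.float64(-0.0966), 0.088], [np.float64(0.0053), np.float64(-0.021), np.float64(0.0025), np.float64(-0.0966), 0.088], [np.float64(0.0073), np.float64(-0.0204), np.float64(0.0025), np.float64(-0.0966), 0.088], [np.float64(0.0092), np.float64(-0.0196), np.float64(0.0025), np.float64(-0.0966), 0.088], [np.float64(0.011), np.float64(-0.0186), np.float64(0.0025), np.float64(-0.0966), 0.088], [np.float64(0.0128), np.float64(-0.0175), np.float64(0.0025), np.float64(-0.0966), 0.088], [np.float64(0.0144), np.float64(-0.0161), np.float64(0.0025), np.float64(-0.0966), 0.088], [np.float64(0.0159), np.float64(-0.0147), np.float64(0.0025), np.float64(-0.0966), 0.088]]
```

>>> carry_out(
  series=[
    [-0.009, -0.02, 0.002, -0.097, 0.088],
    [-0.007, -0.02, 0.002, -0.097, 0.088],
    [-0.005, -0.021, 0.002, -0.097, 0.088],
    [-0.003, -0.021, 0.003, -0.097, 0.088],
    [-0.001, -0.022, 0.003, -0.097, 0.088],
    [0.001, -0.022, 0.003, -0.097, 0.088],
    [0.003, -0.021, 0.003, -0.097, 0.088],
    [0.005, -0.021, 0.003, -0.097, 0.088],
  ],
)

```text
time_s: 0.82
ee_pos: [0.3616, -0.4454, 0.2344]
tool_rot: [-3.142, 0.0, -0.386]
force: [0.9, -0.3, 0.2]
finger_gap: 0.0875
```

>>> carry_out(
  series=[
    [0.007, -0.02, 0.003, -0.097, 0.088],
    [0.009, -0.02, 0.003, -0.097, 0.088],
    [0.011, -0.019, 0.003, -0.097, 0.088],
    [0.013, -0.018, 0.003, -0.097, 0.088],
    [0.014, -0.016, 0.002, -0.097, 0.088],
    [0.016, -0.015, 0.002, -0.097, 0.088],
    [0, 0, 0, 0, 0.088],
    [0, 0, 0, 0, 0.088],
  ],
)

```text
time_s: 1.48
ee_pos: [0.448, -0.3474, 0.2185]
tool_rot: [-3.141, -0.0, 0.192]
force: [-0.3, -0.3, 0.8]
finger_gap: 0.0883
```

Run:
```python
from h import *
s=arm.get_state(); print(s['time_s'],s['ee_pos'],s['tool_rot'])
snap('wrist','w1.png')
```

```text
1.4833 [ 0.44800142 -0.34743071  0.21849654] [-3.14078523e+00 -4.90458902e-05  1.92298669e-01]
```

View pics/w1.png

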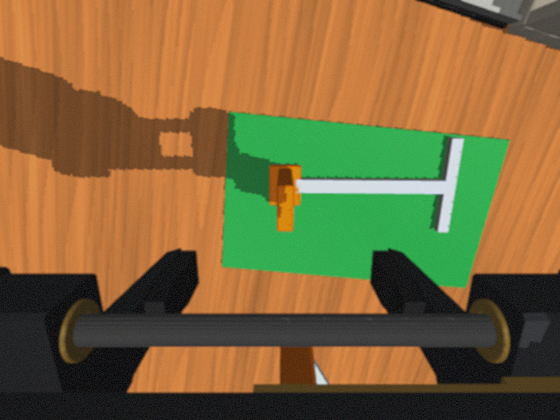

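```bash
cat >> h.py <<'E'
def wparams(s=None):
    s=s or arm.get_state()
    from scipy.spatial.transform import Rotation as Ro
    q=eyes.camera_params('wrist'); T=np.array(q['tool_from_camera'])
    W=np.eye(4);W[:3,:3]=Ro.from_euler('xyz',s['tool_rot']).as_matrix();W[:3,3]=s['ee_pos']
    M=np.linalg.inv(W@T); q['R']=M[:3,:3];q['t']=M[:3,3];return q
E
python3 - <<'E'
from h import *
p=wparams()
pr=[((.184,.052,.013),(463,138)),((.184,-.052,.013),(447,232)),((.172,-.052,.013),(436,231)),((.172,.052,.013),(452,138)),((.007,-.02,.098),(294,231)),((-.007,-.02,.098),(277,231)),((.017,.007,.013),(302,180)),((.017,-.007,.013),(302,193))]
mat=[((.15,.09,.003),(509,139)),((.15,-.09,.003),(466,287)),((-.15,-.09,.003),(221,266)),((-.15,.09,.003),(229,112))]
for q in (pr,mat):
    x,r=fit(p,q,[.45,-.35,.18]);print(x.round(4));print(r.round(1).reshape(-1,2).tolist())
im=cv2.imread('pics/w1.png');cv2.imwrite('pics/c3.png',cv2.resize(im[120:250,250:480],None,fx=3.4,fy=3.4))
E
```

```text
[ 0.4473 -0.3495  0.1787]
[[1.4, -0.2], [1.2, 0.3], [1.5, 1.2], [0.8, -0.3], [-0.8, 0.7], [-0.5, 0.5], [-1.2, -0.7], [-1.5, -1.0]]
[ 0.5322 -0.3609  0.0941]
[[1.5, -0.2], [0.2, 1.2], [-0.1, 1.3], [-1.8, -1.1]]
```

View pics/c3.png

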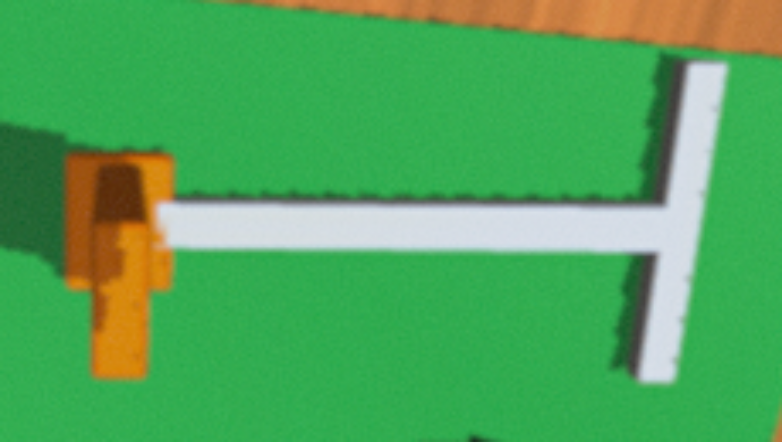

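The wrist view shows the handle at pixel (286,205), with the shaft along the image row and the T head at (449,185). It agrees with the top camera to about 2 mm, so I'll descend and grip.

>>> carry_out(
  series=[
    [0, 0.001, 0.03, 0.01, 0.088],
    [0, 0.001, 0.03, 0, 0.088],
    [0, 0.001, 0.03, 0, 0.088],
    [0, 0, 0.025, 0, 0.088],
    [0, 0, 0.018, 0, 0.088],
    [0, 0, 0.008, 0, 0.088],
    [0, 0, 0, 0, 0.088],
    [0, 0, 0, 0, 0.05],
  ],
)

```text
time_s: 2.2
ee_pos: [0.4477, -0.3523, 0.0781]
tool_rot: [3.141, 0.0, 0.179]
force: [0.4, -1.4, 0.4]
finger_gap: 0.0832
```

>>> carry_out(
  series=[
    [0, 0, 0, 0, 0.005],
    [0, 0, 0, 0, 0.005],
    [0, 0, 0, 0, 0.005],
    [0, 0, 0, 0, 0.005],
    [0, 0, 0, 0, 0.005],
    [0, 0, 0, 0, 0.005],
  ],
)

```text
time_s: 2.7
ee_pos: [0.4481, -0.3515, 0.078]
tool_rot: [3.141, -0.0, 0.181]
force: [0.2, -0.7, -0.0]
finger_gap: 0.0435
```

>>> carry_out(
  series=[
    [0, 0, 0, 0, 0.005],
    [0, 0, 0, 0, 0.005],
    [0, 0, 0, 0, 0.005],
    [0, 0, 0, 0, 0.005],
    [0, 0, 0, 0, 0.005],
    [0, 0, 0, 0, 0.005],
    [0, 0, 0, 0, 0.005],
  ],
)

```text
time_s: 3.28
ee_pos: [0.4482, -0.3513, 0.0777]
tool_rot: [-3.142, -0.0, 0.181]
force: [1.0, 0.1, -1.3]
finger_gap: 0.0134
```

Gripped. I'll lift, then carry the probe to a spot in front of the stand where the wrist camera's right edge can look obliquely into the bay.

Run:
```python
from h import *
np.set_printoptions(legacy='1.25')
plan(.41,-.13,.197,-.086,9,.005,frm=(.4482,-.3513,.1177,.181))
```

```text
from [ 0.4482 -0.3513  0.1177] 0.181
[[0.0003, -0.025, -0.0088, 0.0297, 0.005], [-0.0005, -0.0249, -0.0088, 0.0297, 0.005], [-0.0012, -0.0249, -0.0088, 0.0297, 0.005], [-0.002, -0.0249, -0.0088, 0.0297, 0.005], [-0.0027, -0.0248, -0.0088, 0.0297, 0.005], [-0.0034, -0.0247, -0.0088, 0.0297, 0.005], [-0.0042, -0.0246, -0.0088, 0.0297, 0.005], [-0.0049, -0.0245, -0.0088, 0.0297, 0.005], [-0.0056, -0.0243, -0.0088, 0.0297, 0.005]]
```

>>> carry_out(
  series=[
    [0, 0, -0.005, 0, 0.005],
    [0, 0, -0.015, 0, 0.005],
    [0, 0, -0.02, 0, 0.005],
  ],
)

```text
time_s: 3.53
ee_pos: [0.4464, -0.3508, 0.1169]
tool_rot: [-3.139, 0.004, 0.181]
force: [0.0, 0.1, -1.4]
finger_gap: 0.014
```

>>> carry_out(
  series=[
    [0, -0.02, -0.009, 0.03, 0.005],
    [0, -0.025, -0.009, 0.03, 0.005],
    [-0.001, -0.025, -0.009, 0.03, 0.005],
    [-0.002, -0.025, -0.009, 0.03, 0.005],
    [-0.003, -0.025, -0.009, 0.03, 0.005],
    [-0.003, -0.025, -0.009, 0.03, 0.005],
    [-0.004, -0.025, -0.009, 0.03, 0.005],
    [-0.005, -0.025, -0.009, 0.03, 0.005],
  ],
)

```text
time_s: 4.2
ee_pos: [0.415, -0.1568, 0.1903]
tool_rot: [3.141, 0.001, -0.061]
force: [0.3, 0.8, -1.5]
finger_gap: 0.0138
```

>>> carry_out(
  series=[
    [-0.006, -0.024, -0.007, 0.027, 0.005],
    [0, -0.01, 0, 0, 0.005],
    [0, 0, 0, 0, 0.005],
    [0, 0, 0, 0, 0.005],
  ],
)

```text
time_s: 4.53
ee_pos: [0.412, -0.1236, 0.1969]
tool_rot: [3.141, 0.0, -0.085]
force: [0.7, 0.1, -2.7]
finger_gap: 0.014
```

Run:
```python
from h import *
s=arm.get_state(); print(s['time_s'],s['ee_pos'],s['tool_rot'],s['force'])
snap('wrist','w2.png')
```

```text
4.5333 [ 0.41195392 -0.12359344  0.19693358] [ 3.14096250e+00  1.31375191e-04 -8.47072651e-02] [ 0.73543586  0.05976802 -2.65506433]
```

View pics/w2.png

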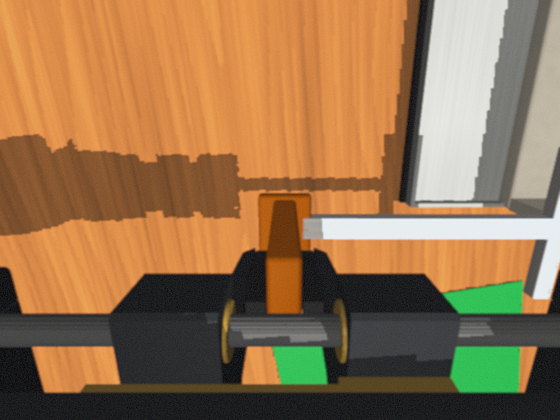

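Run:
```python
from h import *
np.set_printoptions(legacy='1.25')
p=wparams()
def S(W):
    a=-.086;c,s=np.cos(a),np.sin(a);d=W-np.array([.643,0,0]);return np.round([c*d[0]+s*d[1],-s*d[0]+c*d[1],W[2]],4)
for u,v in((559,0),(559,100),(559,190),(525,0),(520,190)): print(u,v,S(toworld(p,u,v,.026)),S(toworld(p,u,v,.066)))
print('tray corner',S(toworld(p,405,205,.026)),S(toworld(p,421,0,.026)))
im=cv2.imread('pics/w2.png');cv2.imwrite('pics/c4.png',cv2.resize(im[0:300,380:560],None,fx=2,fy=2)*1)
plan(.41,.03,.197,-.086,6,.005)
```

```text
559 0 [0.0055 0.0184 0.026 ] [-0.0247  0.0068  0.066 ]
559 100 [ 0.025  -0.0593  0.026 ] [-0.0078 -0.0604  0.066 ]
559 190 [ 0.0457 -0.1417  0.026 ] [ 0.0102 -0.1319  0.066 ]
525 0 [-0.0224  0.0184  0.026 ] [-0.0488  0.0069  0.066 ]
520 190 [ 0.008  -0.1416  0.026 ] [-0.0225 -0.1318  0.066 ]
tray corner [-0.1016 -0.1565  0.026 ] [-0.1076  0.0185  0.026 ]
from [ 0.4119 -0.1244  0.1967] -0.0865
[[-0.0025, -0.0256, -0.0, -0.0001, 0.005], [-0.0025, -0.0256, -0.0, -0.0001, 0.005], [-0.0025, -0.0256, -0.0, -0.0001, 0.005], [-0.0025, -0.0256, -0.0, -0.0001, 0.005], [-0.0025, -0.0256, -0.0, -0.0001, 0.005], [-0.0025, -0.0256, -0.0, -0.0001, 0.005]]
```

View pics/c4.png

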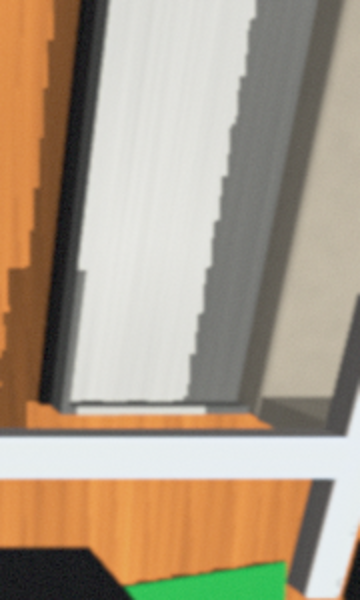

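>>> carry_out(
  series=[
    [0.001, -0.02, 0, 0, 0.005],
    [0.002, -0.02, 0, 0, 0.005],
    [0.002, -0.02, 0, 0, 0.005],
    [0.001, -0.02, 0, 0, 0.005],
    [0, 0, 0, 0, 0.005],
  ],
)

```text
time_s: 5.0
ee_pos: [0.4263, -0.0416, 0.1966]
tool_rot: [-3.139, -0.002, -0.082]
force: [-0.8, 0.0, -2.2]
finger_gap: 0.0136
```

Run:
```python
from h import *
s=arm.get_state(); print(s['time_s'],s['ee_pos'],s['tool_rot'],s['force'])
im=snap('wrist','w3.png')[:,:,::-1]
cv2.imwrite('pics/c5.png',cv2.resize(im[0:300,380:560],None,fx=2,fy=2))
```

```text
5.0 [ 0.4262937  -0.04161506  0.19663121] [-3.13911485e+00 -1.54194114e-03 -8.24304417e-02] [-0.82203408  0.03463973 -2.17965349]
```

>>> carry_out(
  series=[
    [0.001, -0.02, 0, 0, 0.005],
    [0.002, -0.02, 0, 0, 0.005],
    [0.002, -0.02, 0, 0, 0.005],
    [0.001, -0.02, 0, 0, 0.005],
    [0, 0, 0, 0, 0.005],
  ],
)

```text
time_s: 5.47
ee_pos: [0.4392, 0.0372, 0.1967]
tool_rot: [-3.139, -0.002, -0.083]
force: [0.4, 0.2, -2.0]
finger_gap: 0.0136
```

Run:
```python
from h import *
s=arm.get_state(); print(s['time_s'],s['ee_pos'],s['tool_rot'],s['force'])
im=snap('wrist','w4.png')[:,:,::-1]
cv2.imwrite('pics/c6.png',cv2.resize(im[0:300,380:560],None,fx=2,fy=2))
```

```text
5.4667 [0.43915704 0.03723767 0.19669392] [-3.13905055e+00 -1.70335568e-03 -8.33039943e-02] [ 0.44928093  0.16779106 -1.98650546]
```

View pics/c5.png

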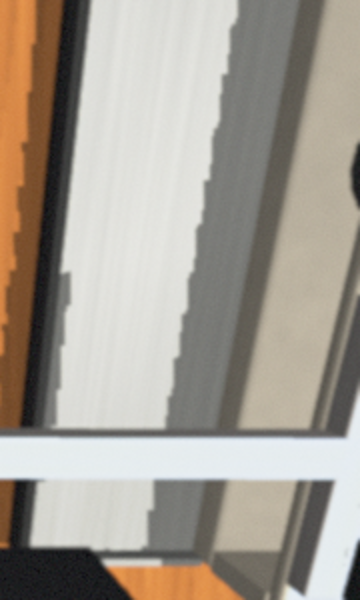

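View pics/c6.png

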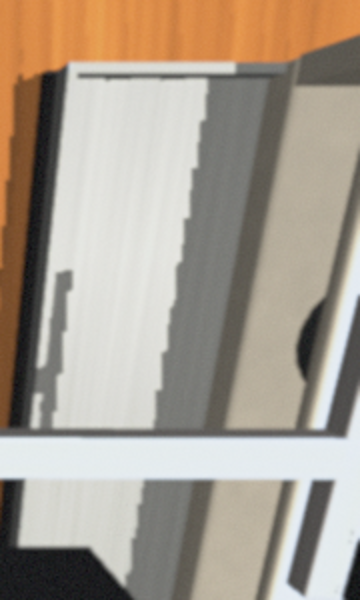

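The bay floor is visible, and a black round edge of the holder shows at c6 (299,345), which is full-image (529,172). The earlier view c5 has it at (352,178), i.e. (556,89). I'll localise the holder and the stand from these.

Run:
```python
from h import *
np.set_printoptions(legacy='1.25',suppress=True)
s4={'ee_pos':[0.43915704,0.03723767,0.19669392],'tool_rot':[-3.13905055e+00,-1.70335568e-03,-8.33039943e-02]}
s3={'ee_pos':[0.4262937,-0.04161506,0.19663121],'tool_rot':[-3.13911485e+00,-1.54194114e-03,-8.24304417e-02]}
p4=wparams(s4);p3=wparams(s3)
c=lambda u,v:(380+u/2-.25,v/2-.25)
pts4=[((-.097,.159,.026),c(46,70)),((-.005,.159,.026),c(298,60)),((0,.150,.026),c(296,84)),((0,.05,.026),c(262,240)) ]
print('rim L corner',toworld(p4,*c(46,70),.026)[:2])
print('bay floor edge top/bot',toworld(p4,*c(294,86),.026)[:2],toworld(p4,*c(223,428),.026)[:2])
print('3: bay floor edge',toworld(p3,*c(323,0),.026)[:2],toworld(p3,*c(240,428),.026)[:2],'right corner',toworld(p3,*c(213,552),.026)[:2])
print('deck edge 4',toworld(p4,*c(359,195),.066)[:2],toworld(p4,*c(308,428),.066)[:2],toworld(p4,*c(260,600),.066)[:2])
print('rim front 4',toworld(p4,*c(12,428),.026)[:2])
print('disc',toworld(p4,*c(298,345),.026),toworld(p3,*c(351,175),.026))
print('disc edges4',toworld(p4,*c(322,300),.026),toworld(p4,*c(308,383),.026))
```

```text
rim L corner [0.55048473 0.16605447]
bay floor edge top/bot [0.65586318 0.15106986] [ 0.64157164 -0.00106145]
3: bay floor edge [0.65032307 0.10375724] [ 0.63704816 -0.08042068] right corner [ 0.63057301 -0.14861165]
deck edge 4 [0.65786154 0.10523449] [0.65166059 0.01096512] [ 0.64128634 -0.07287953]
rim front 4 [0.53742116 0.00784598]
disc [0.67291439 0.03791485 0.026     ] [0.67278418 0.03429189 0.026     ]
disc edges4 [0.68117039 0.05849603 0.026     ] [0.68032028 0.0186129  0.026     ]
```

View pics/w4.png

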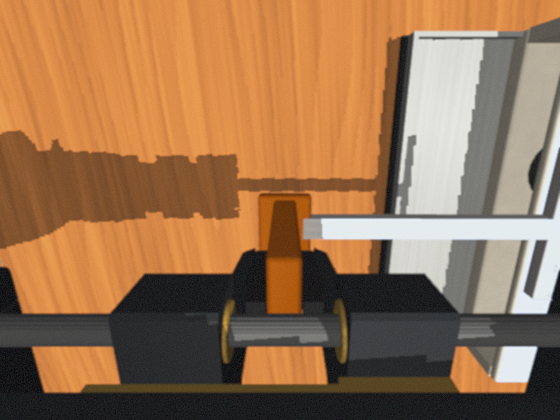

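The floor-edge points confirm the stand at about (0.643, 0.001) with yaw -0.085. The holder's middle is at about stand (0.057, 0.042). Next I'll check the probe's tilt in the grip by overlaying its projected outline on w4.

```bash
cat >> h.py <<'E'
def probe_pts(s,pitch=0,yoff=.001,dyaw=0):
    """corner points of T head top & shaft, in world; pitch>0 nose down"""
    x,y,z=s['ee_pos'];a=s['tool_rot'][2]+dyaw
    u=z-.0747-.003 ; out=[]
    L=[(.184,.052),(.184,-.052),(.172,-.052),(.172,-.007),(.02,-.007),(.02,.007),(.172,.007),(.172,.052)]
    for X,Y in L:
        zz=z-.0747+.010-pitch*X; Y=Y+yoff
        out.append([x+np.cos(a)*X-np.sin(a)*Y,y+np.sin(a)*X+np.cos(a)*Y,zz])
    return np.array(out)
E
python3 - <<'E'
from h import *
s4={'ee_pos':[0.43915704,0.03723767,0.19669392],'tool_rot':[-3.13905055e+00,-1.70335568e-03,-8.33039943e-02]}
p=wparams(s4);im=cv2.imread('pics/w4.png')
big=cv2.resize(im[150:400,270:560],None,fx=2.7,fy=2.7,interpolation=cv2.INTER_CUBIC)
for pit,col in((0,(0,0,255)),(.03,(255,0,0))):
    q=np.array([px(p,X) for X in probe_pts(s4,pit)]);print(pit,q.round(0).tolist())
    cv2.polylines(big,[np.int32((q-[270,150]+.5)*2.7)],True,col,1)
cv2.imwrite('pics/c7.png',big)
E
```

```text
0 [[590.0, 150.0], [548.0, 301.0], [531.0, 301.0], [547.0, 241.0], [315.0, 241.0], [316.0, 221.0], [552.0, 221.0], [570.0, 150.0]]
0.03 [[581.0, 149.0], [542.0, 296.0], [526.0, 297.0], [540.0, 238.0], [315.0, 241.0], [316.0, 221.0], [545.0, 218.0], [563.0, 149.0]]
```

View pics/c7.png

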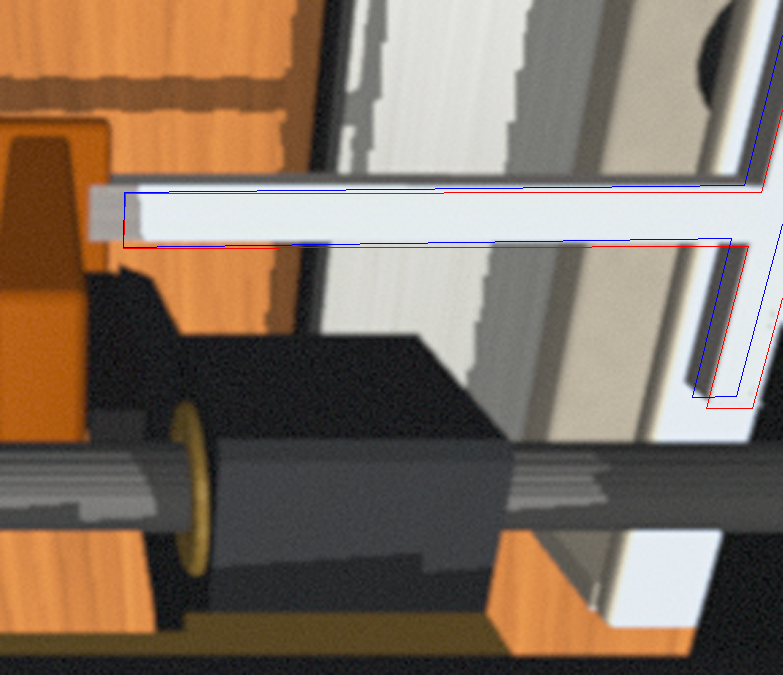

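The flat outline (red) fits, so pitch is about 0 and the lateral offset is about 2 mm. I'll go to the pre-entry pose with the head in front of the bay at stand y=-0.055.

```bash
cat >> h.py <<'E'
A=-.085;O=np.array([.643,.001])
def s2w(xh,yh):
    "TCP world xy for head at stand xh,yh"
    x,y=xh-.178,yh-.002;c,s=np.cos(A),np.sin(A)
    return O[0]+c*x-s*y,O[1]+s*x+c*y
def headS(st=None):
    st=st or arm.get_state();a=st['tool_rot'][2];e=st['ee_pos']
    w=np.array([e[0]+.178*np.cos(a)-.002*np.sin(a),e[1]+.178*np.sin(a)+.002*np.cos(a)])-O
    c,s=np.cos(A),np.sin(A);return np.round([c*w[0]+s*w[1],-s*w[0]+c*w[1],e[2]-.0747,a-A],4)
E
python3 - <<'E'
from h import *
np.set_printoptions(legacy='1.25',suppress=True)
print(headS());print(s2w(-.03,-.055),s2w(.115,-.055),s2w(.115,.001),s2w(-.02,.001))
plan(*s2w(-.03,-.055),.1057,-.085,8,.005)
E
```

```text
[-0.0288  0.0184  0.1218 -0.0002]
(0.4309117797837859, -0.038135493423728024) (0.575388282586618, -0.050445657430078346) (0.5801425528235533, 0.005352164342049918) (0.44562994676574413, 0.01681335152037608)
from [0.4384 0.0349 0.1965] -0.0852
[[-0.0002, 0.0092, 0.0114, -0.0, 0.005], [-0.0002, 0.0092, 0.0114, -0.0, 0.005], [-0.0002, 0.0092, 0.0114, -0.0, 0.005], [-0.0002, 0.0092, 0.0114, -0.0, 0.005], [-0.0002, 0.0092, 0.0114, -0.0, 0.005], [-0.0002, 0.0092, 0.0114, -0.0, 0.005], [-0.0002, 0.0092, 0.0114, -0.0, 0.005], [-0.0002, 0.0092, 0.0114, -0.0, 0.005]]
```

>>> carry_out(
  series=[
    [0, 0.012, 0.005, 0, 0.005],
    [0, 0.015, 0.012, 0, 0.005],
    [0, 0.015, 0.014, 0, 0.005],
    [0, 0.015, 0.015, 0, 0.005],
    [0, 0.012, 0.015, 0, 0.005],
    [-0.001, 0.005, 0.015, 0, 0.005],
    [-0.001, 0, 0.012, 0, 0.005],
    [0, 0, 0.003, 0, 0.005],
  ],
)

```text
time_s: 6.18
ee_pos: [0.4273, -0.0425, 0.104]
tool_rot: [3.139, 0.004, -0.091]
force: [-0.7, -0.7, -2.5]
finger_gap: 0.0137
```

>>> carry_out(
  series=[
    [0, 0, 0, 0, 0.005],
    [0, 0, 0, 0, 0.005],
  ],
)

```text
time_s: 6.35
ee_pos: [0.4291, -0.0401, 0.1058]
tool_rot: [3.141, 0.0, -0.088]
force: [0.0, -0.8, -2.5]
finger_gap: 0.0138
```

Run:
```python
from h import *
s=arm.get_state(); print(s['time_s'],s['ee_pos'],s['force'],headS(s))
im=snap('wrist','w5.png'); im2=snap('side','s5.png')
cv2.imwrite('pics/c8.png',cv2.resize(im2[150:320,100:340,::-1],None,fx=3.2,fy=3.2,interpolation=cv2.INTER_CUBIC))
```

```text
6.35 [ 0.42910226 -0.04005603  0.10579175] [ 0.01622814 -0.77443048 -2.49597504] [-0.0316 -0.0576  0.0311 -0.0027]
```

View pics/w5.png

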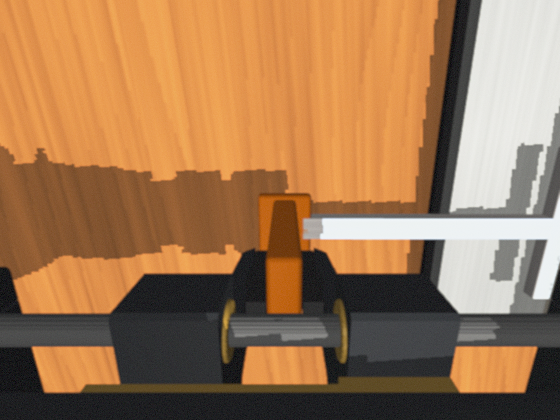

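View pics/c8.png

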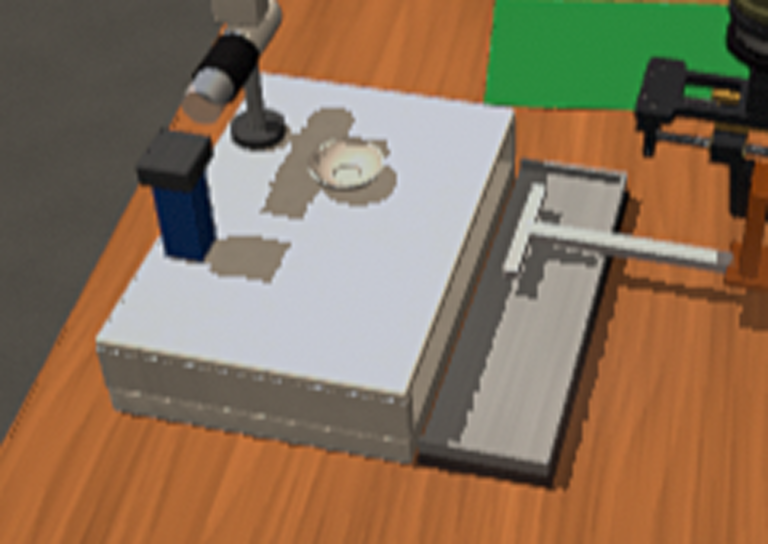

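Both views show the T head clear in front of the bay, just above the tray. I'll enter gently.

>>> carry_out(
  series=[
    [0.01, 0, 0, 0, 0.005],
    [0.012, 0, 0, 0, 0.005],
    [0.012, 0, 0, 0, 0.005],
    [0.012, 0, 0, 0, 0.005],
    [0.012, 0, 0, 0, 0.005],
    [0.01, 0, 0, 0, 0.005],
  ],
)

```text
time_s: 6.95
ee_pos: [0.4984, -0.0448, 0.1066]
tool_rot: [-3.141, -0.002, -0.086]
force: [0.9, -0.6, -1.5]
finger_gap: 0.0136
```

>>> carry_out(
  series=[
    [0.01, 0, 0, 0, 0.005],
    [0.01, 0, 0, 0, 0.005],
    [0.01, 0, 0, 0, 0.005],
    [0, 0, 0, 0, 0.005],
  ],
)

```text
time_s: 7.28
ee_pos: [0.5296, -0.0474, 0.1066]
tool_rot: [-3.141, -0.004, -0.087]
force: [0.7, 0.8, -2.2]
finger_gap: 0.0138
```

>>> carry_out(
  series=[
    [0.01, 0, 0, 0, 0.005],
    [0.01, 0, 0, 0, 0.005],
    [0.01, 0, 0, 0, 0.005],
    [0, 0, 0, 0, 0.005],
    [0, 0, 0, 0, 0.005],
  ],
)

```text
time_s: 7.7
ee_pos: [0.5564, -0.0498, 0.106]
tool_rot: [3.141, 0.0, -0.086]
force: [0.7, -0.3, -0.8]
finger_gap: 0.0136
```

Run:
```python
from h import *
s=arm.get_state(); print(s['time_s'],s['ee_pos'],s['force'],s['moment'],headS(s))
```

```text
7.7 [ 0.55636218 -0.04978086  0.10597464] [ 0.66699481 -0.30808801 -0.7892032 ] [-0.03420304  0.01378252  0.02384422] [ 0.096  -0.0561  0.0313 -0.001 ]
```

>>> carry_out(
  series=[
    [0.008, 0, 0, 0, 0.005],
    [0.007, 0, 0, 0, 0.005],
    [0.004, 0, 0, 0, 0.005],
    [0, 0, 0.001, 0, 0.005],
    [0, 0, 0, 0, 0.005],
  ],
)

```text
time_s: 8.12
ee_pos: [0.5759, -0.0513, 0.1045]
tool_rot: [3.142, 0.0, -0.086]
force: [-0.6, -0.3, -1.0]
finger_gap: 0.0138
```

>>> carry_out(
  series=[
    [0, -0.005, 0, 0, 0.005],
    [0, -0.006, 0, 0, 0.005],
    [0, -0.006, 0, 0, 0.005],
    [0, -0.005, 0, 0, 0.005],
    [0, 0, 0, 0, 0.005],
  ],
)

```text
time_s: 8.53
ee_pos: [0.5779, -0.0269, 0.1049]
tool_rot: [-3.14, -0.0, -0.083]
force: [-0.5, -0.3, -2.0]
finger_gap: 0.014
```

>>> carry_out(
  series=[
    [0, -0.006, 0, 0, 0.005],
    [0, -0.006, 0, 0, 0.005],
    [0, -0.006, 0, 0, 0.005],
    [0, 0, 0, 0, 0.005],
    [0, 0, 0, 0, 0.005],
  ],
)

```text
time_s: 8.95
ee_pos: [0.5794, -0.0108, 0.1048]
tool_rot: [-3.141, -0.0, -0.085]
force: [-0.4, 0.1, -1.9]
finger_gap: 0.0136
```

Run:
```python
from h import *
s=arm.get_state(); print(s['time_s'],s['ee_pos'],s['force'],s['moment'],headS(s))
```

```text
8.95 [ 0.57936819 -0.01078334  0.10476046] [-0.44096193  0.06883192 -1.87421651] [-0.0350808   0.03073698 -0.04272642] [ 0.1156 -0.0151  0.0301  0.0002]
```

>>> carry_out(
  series=[
    [0, -0.005, 0, 0, 0.005],
    [0, -0.005, 0, 0, 0.005],
    [0, -0.005, 0, 0, 0.005],
    [0, 0, 0, 0, 0.005],
    [0, 0, 0, 0, 0.005],
  ],
)

```text
time_s: 9.37
ee_pos: [0.5806, 0.0041, 0.1047]
tool_rot: [-3.141, -0.0, -0.085]
force: [-0.3, 0.7, -2.4]
finger_gap: 0.0138
```

>>> carry_out(
  series=[
    [-0.006, 0, 0, 0, 0.005],
    [-0.007, 0, 0, 0, 0.005],
    [-0.006, 0, 0, 0, 0.005],
    [-0.006, 0, 0, 0, 0.005],
    [-0.006, 0, 0, 0, 0.005],
    [0, 0, 0, 0, 0.005],
  ],
)

```text
time_s: 9.87
ee_pos: [0.5484, 0.0061, 0.1048]
tool_rot: [3.141, 0.001, -0.086]
force: [-0.3, 0.2, -2.3]
finger_gap: 0.0141
```

Run:
```python
from h import *
s=arm.get_state(); print(s['time_s'],s['ee_pos'],s['force'],s['moment'],headS(s))
```

```text
9.8667 [0.54838812 0.00606947 0.10482332] [-0.25458402  0.24689009 -2.26035069] [ 0.01325883 -0.04144408 -0.00728734] [ 0.0833 -0.0011  0.0301 -0.0007]
```

>>> carry_out(
  series=[
    [-0.005, 0, 0, 0, 0.005],
    [-0.006, 0, 0, 0, 0.005],
    [-0.006, 0, 0, 0, 0.005],
  ],
)

```text
time_s: 10.12
ee_pos: [0.533, 0.0076, 0.1048]
tool_rot: [-3.141, -0.001, -0.086]
force: [1.5, 0.5, -2.9]
finger_gap: 0.0135
```

>>> carry_out(
  series=[
    [-0.006, 0, 0, 0, 0.005],
    [-0.006, 0, 0, 0, 0.005],
    [-0.006, 0, 0, 0, 0.005],
  ],
)

```text
time_s: 10.37
ee_pos: [0.5145, 0.0092, 0.1048]
tool_rot: [-3.141, -0.001, -0.086]
force: [2.7, -0.2, -2.6]
finger_gap: 0.0135
```

Run:
```python
from h import *
s=arm.get_state(); print(s['time_s'],s['ee_pos'],s['force'],s['moment'],headS(s))
snap('wrist','w6.png');im2=snap('top','t6.png')
cv2.imwrite('pics/c9.png',cv2.resize(im2[95:245,180:330,::-1],None,fx=4,fy=4,interpolation=cv2.INTER_CUBIC))
```

```text
10.3667 [0.51449715 0.00922323 0.10483515] [ 2.71942109 -0.22709659 -2.62856275] [-0.10870226 -0.612772   -0.09176366] [ 0.0493 -0.0009  0.0301 -0.0011]
```

View pics/w6.png

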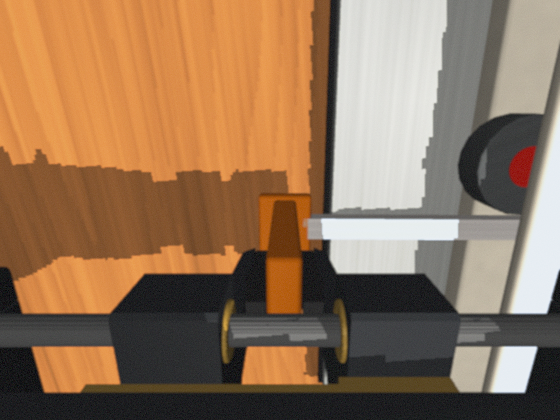

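View pics/c9.png

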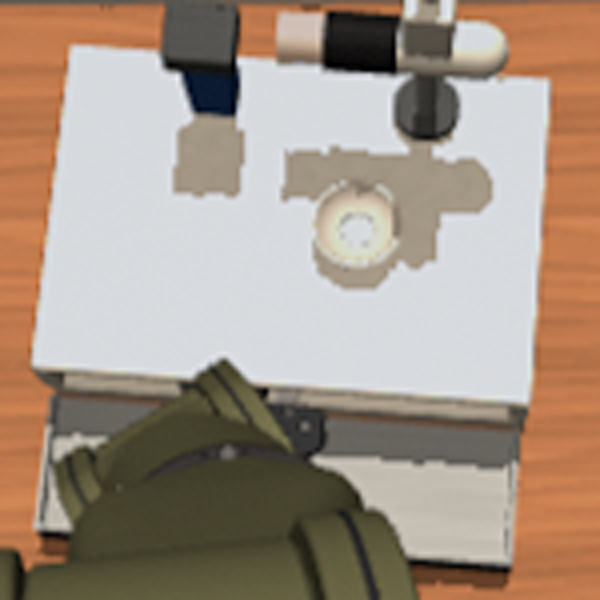

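The disc (black, red centre at about (525,165)) is being dragged out at 2.7 N, beside the shaft. I'll continue.

>>> carry_out(
  series=[
    [-0.006, 0, 0, 0, 0.005],
    [-0.006, 0, 0, 0, 0.005],
    [-0.006, 0, 0, 0, 0.005],
    [-0.006, 0, 0, 0, 0.005],
  ],
)

```text
time_s: 10.8
ee_pos: [0.4914, 0.0115, 0.1051]
tool_rot: [-3.141, -0.002, -0.086]
force: [2.5, 0.8, 1.1]
finger_gap: 0.0138
```

>>> carry_out(
  series=[
    [-0.005, 0, 0, 0, 0.005],
    [-0.005, 0, 0, 0, 0.005],
    [-0.005, 0, 0, 0, 0.005],
    [-0.005, 0, 0, 0, 0.005],
  ],
)

```text
time_s: 11.13
ee_pos: [0.4699, 0.0128, 0.1046]
tool_rot: [3.141, 0.001, -0.086]
force: [2.3, -0.5, -3.5]
finger_gap: 0.0138
```

Run:
```python
from h import *
s=arm.get_state(); print(s['time_s'],s['ee_pos'],s['force'],s['moment'],headS(s))
snap('wrist','w7.png')
```

```text
11.1333 [0.46987068 0.01278098 0.10455931] [ 2.27239059 -0.50686233 -3.5098585 ] [-0.13207792 -0.5074272  -0.11883994] [ 0.0045 -0.0011  0.0299 -0.0009]
```

View pics/w7.png

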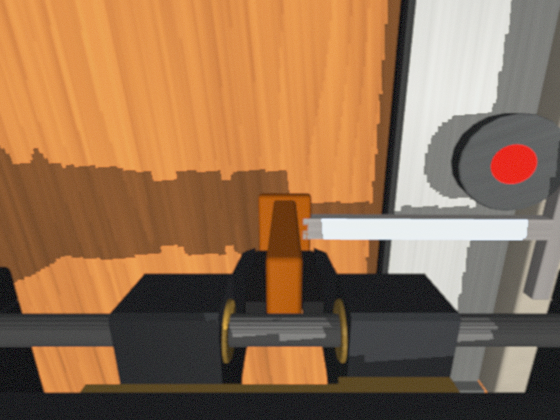

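>>> carry_out(
  series=[
    [-0.004, 0, 0, 0, 0.005],
    [-0.004, 0, 0, 0, 0.005],
    [-0.004, 0, 0, 0, 0.005],
    [0, 0, 0, 0, 0.005],
  ],
)

```text
time_s: 11.52
ee_pos: [0.4575, 0.0138, 0.1046]
tool_rot: [3.141, 0.002, -0.086]
force: [-0.6, 0.2, -2.5]
finger_gap: 0.0135
```

>>> carry_out(
  series=[
    [-0.004, 0, 0, 0, 0.005],
    [-0.004, 0, 0, 0, 0.005],
    [-0.003, 0, 0, 0, 0.005],
    [0, 0, 0, 0, 0.005],
    [0, 0, 0, 0, 0.005],
  ],
)

```text
time_s: 11.93
ee_pos: [0.447, 0.0147, 0.1047]
tool_rot: [3.141, 0.002, -0.085]
force: [0.8, -0.3, -2.4]
finger_gap: 0.0139
```

Run:
```python
from h import *
s=arm.get_state(); print(s['time_s'],s['ee_pos'],s['force'],s['moment'],headS(s))
snap('wrist','w8.png');im2=snap('side','s8.png')
cv2.imwrite('pics/c10.png',cv2.resize(im2[150:320,100:340,::-1],None,fx=3.2,fy=3.2,interpolation=cv2.INTER_CUBIC))
```

```text
11.9333 [0.44703992 0.01473757 0.10466331] [ 0.81190569 -0.32573483 -2.41829252] [-0.01997782  0.00694005  0.00721551] [-0.0184 -0.001   0.03   -0.0005]
```

View pics/w8.png

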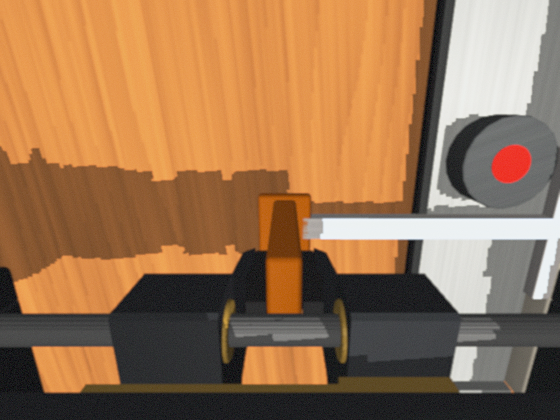

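View pics/c10.png

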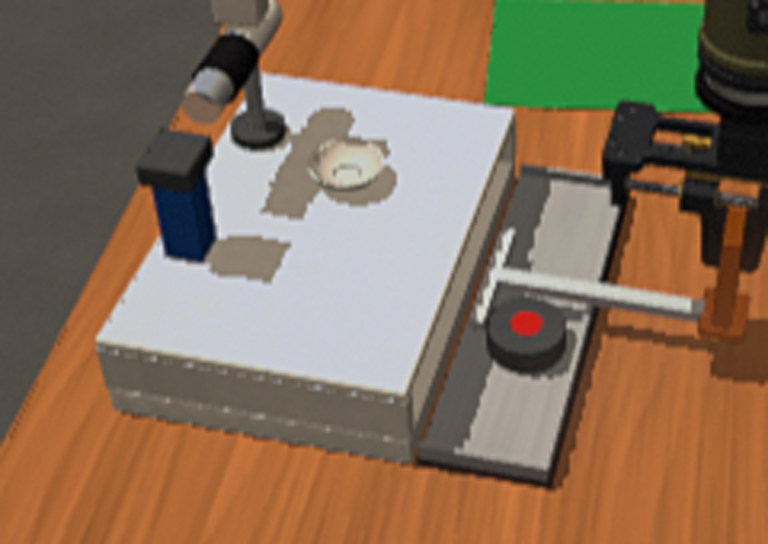

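The holder lies flat in the tray, side crop (527,330), and the forces are back to zero. I'll lift straight up, then return to the mat.

>>> carry_out(
  series=[
    [0, 0.002, -0.002, 0, 0.005],
    [0, 0.001, -0.008, 0, 0.005],
    [0, 0, -0.02, 0, 0.005],
    [0, 0, -0.025, 0, 0.005],
    [0, 0, -0.02, 0, 0.005],
    [0, 0, 0, 0, 0.005],
  ],
)

```text
time_s: 12.53
ee_pos: [0.4493, 0.0118, 0.1831]
tool_rot: [-3.14, -0.006, -0.087]
force: [0.1, -0.4, -2.5]
finger_gap: 0.0137
```

Run:
```python
from h import *
np.set_printoptions(legacy='1.25',suppress=True)
print(headS())
plan(.448,-.3513,.14,.15,16,.005)
```

```text
[-0.0159 -0.004   0.1084 -0.0018]
from [0.4493 0.0118 0.1831] -0.0868
[[0.0019, 0.0226, 0.0027, -0.0148, 0.005], [0.0015, 0.0226, 0.0027, -0.0148, 0.005], [0.0012, 0.0227, 0.0027, -0.0148, 0.005], [0.0009, 0.0227, 0.0027, -0.0148, 0.005], [0.0005, 0.0227, 0.0027, -0.0148, 0.005], [0.0002, 0.0227, 0.0027, -0.0148, 0.005], [-0.0001, 0.0227, 0.0027, -0.0148, 0.005], [-0.0005, 0.0227, 0.0027, -0.0148, 0.005], [-0.0008, 0.0227, 0.0027, -0.0148, 0.005], [-0.0011, 0.0227, 0.0027, -0.0148, 0.005], [-0.0015, 0.0226, 0.0027, -0.0148, 0.005], [-0.0018, 0.0226, 0.0027, -0.0148, 0.005], [-0.0021, 0.0226, 0.0027, -0.0148, 0.005], [-0.0025, 0.0226, 0.0027, -0.0148, 0.005], [-0.0028, 0.0225, 0.0027, -0.0148, 0.005], [-0.0031, 0.0225, 0.0027, -0.0148, 0.005]]
```

>>> carry_out(
  series=[
    [0, 0.015, 0, -0.015, 0.005],
    [0, 0.023, 0, -0.015, 0.005],
    [0, 0.025, 0, -0.015, 0.005],
    [0, 0.025, 0, -0.015, 0.005],
    [0, 0.025, 0, -0.015, 0.005],
    [0, 0.025, 0, -0.015, 0.005],
    [0, 0.025, 0, -0.015, 0.005],
    [0, 0.025, 0, -0.015, 0.005],
  ],
)

```text
time_s: 13.2
ee_pos: [0.4411, -0.1773, 0.1792]
tool_rot: [-3.142, 0.002, 0.035]
force: [1.0, 0.9, -1.9]
finger_gap: 0.0134
```

>>> carry_out(
  series=[
    [0, 0.025, 0, -0.015, 0.005],
    [-0.001, 0.025, 0, -0.015, 0.005],
    [-0.001, 0.025, 0, -0.015, 0.005],
    [-0.002, 0.025, 0, -0.015, 0.005],
    [-0.002, 0.025, 0, -0.015, 0.005],
    [-0.003, 0.024, 0, -0.015, 0.005],
    [-0.003, 0.02, 0, -0.015, 0.005],
    [0, 0, 0, 0, 0.005],
  ],
)

```text
time_s: 13.87
ee_pos: [0.441, -0.3512, 0.1786]
tool_rot: [3.139, 0.002, 0.132]
force: [0.0, -0.5, -2.2]
finger_gap: 0.0138
```

Run:
```python
from h import *
np.set_printoptions(legacy='1.25',suppress=True)
s=arm.get_state();print(s['time_s'],s['tool_rot'],s['force'])
plan(.450,-.353,.0785,.15,8,.005)
```

```text
13.8667 [3.13860994 0.00226223 0.13177262] [ 0.00633115 -0.47542167 -2.21240553]
from [ 0.441  -0.3512  0.1786] 0.1318
[[0.0011, 0.0004, 0.0125, -0.0023, 0.005], [0.0011, 0.0004, 0.0125, -0.0023, 0.005], [0.0011, 0.0004, 0.0125, -0.0023, 0.005], [0.0011, 0.0004, 0.0125, -0.0023, 0.005], [0.0011, 0.0004, 0.0125, -0.0023, 0.005], [0.0011, 0.0004, 0.0125, -0.0023, 0.005], [0.0011, 0.0004, 0.0125, -0.0023, 0.005], [0.0011, 0.0004, 0.0125, -0.0023, 0.005]]
```

>>> carry_out(
  series=[
    [0.003, 0, 0.012, 0, 0.005],
    [0.003, 0, 0.02, 0, 0.005],
    [0.003, 0, 0.02, 0, 0.005],
    [0, 0, 0.018, 0, 0.005],
    [0, 0, 0.014, 0, 0.005],
    [0, 0, 0.008, 0, 0.005],
    [0, 0, 0.003, 0, 0.005],
    [0, 0, 0, 0, 0.005],
  ],
)

```text
time_s: 14.53
ee_pos: [0.452, -0.343, 0.0839]
tool_rot: [-3.14, 0.001, 0.14]
force: [0.4, 0.4, -2.0]
finger_gap: 0.0138
```

>>> carry_out(
  series=[
    [0, 0, 0, 0, 0.005],
    [0, 0, 0, 0, 0.005],
  ],
)

```text
time_s: 14.7
ee_pos: [0.4528, -0.3443, 0.0855]
tool_rot: [3.141, -0.001, 0.139]
force: [0.1, -0.6, -1.4]
finger_gap: 0.0138
```

>>> carry_out(
  series=[
    [0, 0, 0.003, 0, 0.005],
    [0, 0, 0.002, 0, 0.005],
    [0, 0, 0.001, 0, 0.005],
    [0, 0, 0, 0, 0.005],
    [0, 0, 0, 0, 0.005],
  ],
)

```text
time_s: 15.12
ee_pos: [0.4521, -0.3443, 0.0787]
tool_rot: [3.142, -0.0, 0.139]
force: [-0.0, 0.2, -1.2]
finger_gap: 0.0141
```

>>> carry_out(
  series=[
    [0, 0, 0.001, 0, 0.005],
    [0, 0, 0.001, 0, 0.005],
    [0, 0, 0, 0, 0.005],
    [0, 0, 0, 0, 0.005],
  ],
)

```text
time_s: 15.45
ee_pos: [0.4525, -0.3444, 0.0776]
tool_rot: [3.141, -0.001, 0.139]
force: [-0.8, 1.5, 5.5]
finger_gap: 0.0138
```

Contact with the mat is 5.5 N, so I'll release.

>>> carry_out(
  series=[
    [0, 0, 0, 0, 0.03],
    [0, 0, 0, 0, 0.06],
    [0, 0, 0, 0, 0.088],
    [0, 0, 0, 0, 0.088],
    [0, 0, 0, 0, 0.088],
    [0, 0, 0, 0, 0.088],
    [0, 0, 0, 0, 0.088],
    [0, 0, 0, 0, 0.088],
  ],
)

```text
time_s: 16.12
ee_pos: [0.4522, -0.3443, 0.0767]
tool_rot: [3.142, -0.0, 0.139]
force: [0.1, -0.7, 0.7]
finger_gap: 0.065
```

>>> carry_out(
  series=[
    [0, 0, 0, 0, 0.088],
    [0, 0, 0, 0, 0.088],
    [0, 0, 0, 0, 0.088],
    [0, 0, 0, 0, 0.088],
    [0, 0, -0.01, 0, 0.088],
    [0, 0, -0.02, 0, 0.088],
    [0, 0, -0.03, 0, 0.088],
    [0, 0, -0.03, 0, 0.088],
  ],
)

```text
time_s: 16.78
ee_pos: [0.4516, -0.3438, 0.1679]
tool_rot: [-3.14, 0.001, 0.139]
force: [1.2, -0.9, 0.6]
finger_gap: 0.0881
```

>>> carry_out(
  series=[
    [0, 0, -0.03, 0, 0.088],
    [0, 0, -0.02, 0, 0.088],
    [-0.03, 0, 0, 0, 0.088],
    [-0.02, 0, 0, 0, 0.088],
    [0, 0, 0, 0, 0.088],
    [0, 0, 0, 0, 0.088],
  ],
)

```text
time_s: 17.28
ee_pos: [0.4016, -0.3517, 0.2175]
tool_rot: [3.141, 0.0, 0.137]
force: [0.3, 0.3, 0.7]
finger_gap: 0.0881
```

Run:
```python
from h import *
s=arm.get_state();print(s['time_s'],s['ee_pos'],s['force'],s['dq'])
a=snap('top','t9.png')[:,:,::-1];b=snap('side','s9.png')[:,:,::-1]
cv2.imwrite('pics/c11.png',cv2.resize(a[95:305,180:480],None,fx=2.6,fy=2.6,interpolation=cv2.INTER_CUBIC))
cv2.imwrite('pics/c12.png',cv2.resize(b[130:420,120:400],None,fx=2,fy=2,interpolation=cv2.INTER_CUBIC))
```

```text
17.2833 [ 0.40164484 -0.35168691  0.21749179] [0.34678672 0.30723666 0.72352942] [-0.02821813  0.01866219 -0.02576092 -0.03623228 -0.00232529 -0.01072412
 -0.00512866]
```

View pics/c11.png

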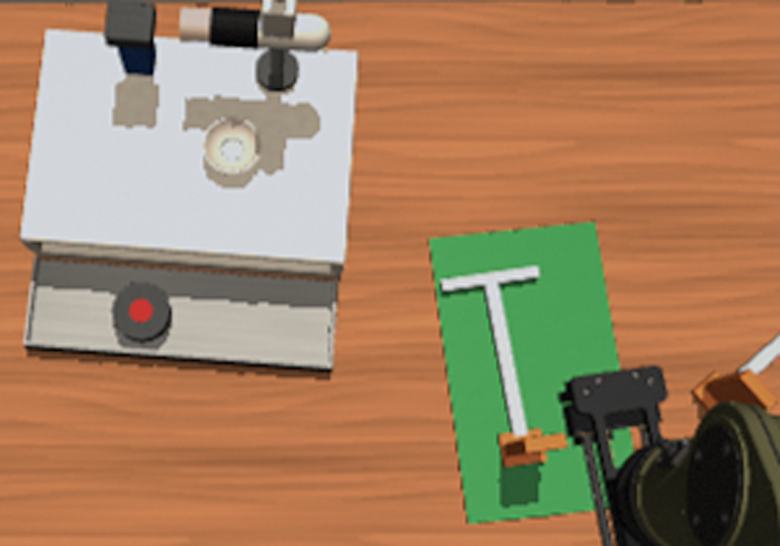

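View pics/c12.png

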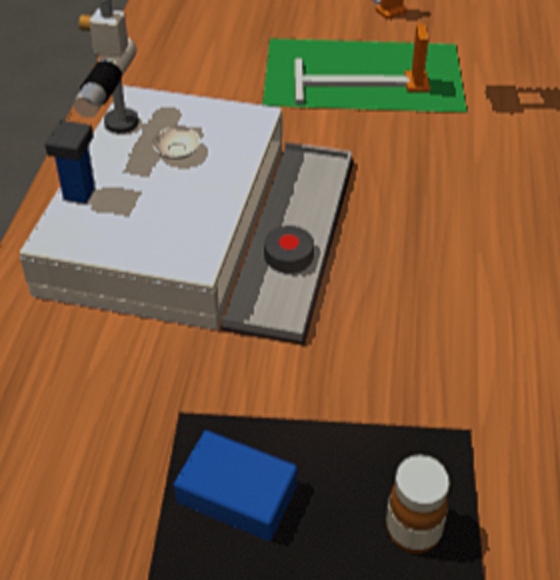

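The holder lies flat in the middle of the tray, the probe is flat on the green mat, and the jar, case and dish are where they were. The robot is clear of everything, so I'll hand in.

```bash
python3 -c "
from station import arm
print(arm.hand_in()); s=arm.get_state(); print(s['time_s'],s['force'])"
```

```text
the job is handed in; nothing more can be done
None
the job is handed in; nothing more can be done
```

I dragged the holder out of the bay into the tray, set the probe back flat on its green mat, and handed the job in at about 17.4 s (limit 64 s).

- **Finding the holder:** The wrist camera saw the holder's edge obliquely under the deck, at about stand (57, 42) mm.
- **Dragging it out:** I took the T head in to the right of the holder, moved it across behind the holder and drew it out with the left arm of the T. The wrist force read at the end of each move stayed below about 6 N. The highest was 5.5 N, when the probe was set down on the mat.
- **Last checks:** The top and side pictures show the holder flat and wholly inside the tray. The probe lies flat on the mat with the gripper open and clear, and the jar, case and dish look untouched.
- **Not checked:** I had no reading of how far the tray sank, so I judged that from the pictures alone.
- **Disagreements:** The wrist and top cameras differed by 2–3 mm on the probe and mat, and by about 6 mm on the tray's front rim. The drag force also only showed at a head depth below 83 mm, after I had expected contact at about 93 mm. Neither caused trouble.

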